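Close the water-filter holder evenly

ROBOT

A 6-joint arm with a two-finger parallel gripper is mounted at the origin on the work surface. World frame = base frame: x ahead of the robot, y to its left, z up, the work surface at z = 0. Lengths are in m, angles in rad, forces in N, time in s.
With the tool pointing down it reaches from about 0.375 to 0.925 m from the base axis. Payload 5.7 kg.
Tool frame: the origin (TCP) lies on the centre line of the jaws, within the pads' length; the fingertips stand 19 mm ahead of it and the grasp point (between the pads) is the TCP; z points along the fingers, y is the line along which they close (so a half turn about z gives the same grasp; the last joint's range is limited). The gripper opens to 88 mm and grips with 3 to 60 N. Pads are 20 mm wide; open, the fingers measure 115 mm over their backs; the gripper's body (75 mm by 178 mm) begins 61 mm behind the grasp point.
Start: joints at [-1.238, 0.359, 1.51, -0, 1.272, -0.115], TCP at [0.26, -0.541, 0.242] pointing down, gripper open.
Joint ranges: [-2.97, 2.97], [-1.01, 2.36], [0.21, 2.38], [-0.96, 4.11], [0.2, 2.71], [-2.98, 2.98]. Speed limits (rad/s): [2.39, 2.39, 3.14, 3.14, 3.14, 3.14].

INTERFACE

Orientations are given as [roll, pitch, yaw] about the fixed x, y, z axes, in that order (R = Rz(yaw) Ry(pitch) Rx(roll)).
In Python, from station import sense, camera, get_calibration, r gives the robot as it stands.
- The arm moves only by the tool step_arm, never from a script. Its argument "steps" is text: rows parted by semicolons, each of 7 numbers parted by spaces: the shift along the tool's x, y, z in cm, then the turn, a rotation vector about the tool's x, y, z in degrees, then the opening, from 0 (shut) to 1 (fully open). In form: x y z rx ry rz gripper; .... A call has 1 to 10 rows; each row shifts and turns the commanded pose from where the row before left it, along the tool's axes as they then stand; what a row does not reach is not made up. A row lasts 1/10 s, in which the tool goes at most 50 mm and 8.59 degrees, less where a joint would pass 70% of its speed; a pose out of reach is approached as far as the arm can. A call with a gripper value outside its range is refused whole. The fingers move at their own pace and stop on an object; the grip force is fixed at half the most. Time passes only in rows, so rows that do not move let the fingers close. It gives the time, the measured TCP pose, the force, the opening and the grip force at its end, in the units of the state.
- sense(): the state, without advancing time (a new reading comes with each control period).
- camera(name): name is "scene" or "top" or "wrist"; returns the picture (384x512x3 uint8, red, green, blue); there is no depth.
- get_calibration(name): a dict with "intrinsics" (3x3 intrinsics, pixels), "position" and "orientation" of the camera in the world; the wrist camera has in their place "mount" (4x4, takes a point from camera to tool coordinates, whose origin is the TCP and whose axes are the flange's). Camera axes: x right, y down, z forward; pixel columns grow to the right and rows downward; lengths in m; the calibration is good to about 2 mm. A picture is of the moment at which its call begins: read the wrist's pose just before it. get_calibration takes no time and is no camera call.
- r.close_job(): hands the job in; it is judged then, once.
The state is a dict: "clock": time; "qpos": joint angles; "joint_velocities": joint speeds; "effort": joint torques, N m; "tool_pos": TCP position; "tool_rot": TCP orientation; "ft_force": force on the tool from outside, world axes, zero at the start; "wrist_torque": the same for the moment, N m; "gripper_width": opening from 0.0 (shut) to 1.0 (fully open); "grip_force": force on a finger pad.
Only numpy, scipy, OpenCV 4.12 (cv2) and the standard library are available. Lean on these libraries where they do the work, as an engineer would, in place of code of your own. Each camera call takes 0.05 s, during which the arm holds its last target. There are 200 camera calls.

TASK

Close the red filter holder evenly by its quarter-turn wings, working in star order: two opposite wings are already half way, so first turn the two loose ones clockwise to half way (45 degrees) as well, then, once all four are at half, turn one opposite pair fully home and after it the other pair, so that all four blades point to the middle of the cover. Never let the cover cock by driving one wing home while the opposite one is still loose, and do not touch the blue holder.

Things in the scene. Friction and masses are not known exactly. Their poses are not given: they have to be found in the camera images.
- red_holder: Round stainless filter holder on three short legs, fixed to the bench, with a red gasket and four red wing handles. 196 mm across, 124 mm tall over the wings. Origin on the bench under its middle. The wings stand on a circle of 80 mm radius about the middle, 90 degrees apart, and ride on the cover: they sink or lean with it by at most 3 mm and 3 degrees
- cover (a point): Centre of the top face of the red holder's cover flange, z up out of it. The flange top is about 79 mm above the bench with all wings loose and comes down about 5 mm per rad of all four wings together, about 8 mm in all; it tips towards a wing turned further than the opposite one. A hose stub in its middle rises 26 mm above this point
- wing_a_grip (a point): wing a, one of the four red wings: an upright flat blade 40 mm long, 10 mm thick and 36 mm tall that turns about its vertical centre line. The point lies on that line, 109 to 113 mm above the bench, about 12 mm below the blade's top edge and 24 mm above its lower edge. x runs along the blade, y across its thickness (the way to pinch it), z up
- wing_b_grip (a point): wing b, the next one anticlockwise round the cover from a, seen from above: an upright flat blade 40 mm long, 10 mm thick and 36 mm tall that turns about its vertical centre line. The point lies on that line, 109 to 113 mm above the bench, about 12 mm below the blade's top edge and 24 mm above its lower edge. x runs along the blade, y across its thickness (the way to pinch it), z up
- wing_c_grip (a point): wing c, opposite a: an upright flat blade 40 mm long, 10 mm thick and 36 mm tall that turns about its vertical centre line. The point lies on that line, 109 to 113 mm above the bench, about 12 mm below the blade's top edge and 24 mm above its lower edge. x runs along the blade, y across its thickness (the way to pinch it), z up
- wing_d_grip (a point): wing d, opposite b: an upright flat blade 40 mm long, 10 mm thick and 36 mm tall that turns about its vertical centre line. The point lies on that line, 109 to 113 mm above the bench, about 12 mm below the blade's top edge and 24 mm above its lower edge. x runs along the blade, y across its thickness (the way to pinch it), z up
- wing_a (a joint): turn of wing a in rad, growing clockwise seen from above. 0: loose, blade square to the line to the cover's middle; 0.79: half way, blade at 45 degrees; 1.57: fully home, blade pointing to the cover's middle; hard stop at 1.60. It turns against about 0.1 N m of friction and stays where it is left
- wing_b (a joint): turn of wing b in rad, growing clockwise seen from above. 0: loose, blade square to the line to the cover's middle; 0.79: half way, blade at 45 degrees; 1.57: fully home, blade pointing to the cover's middle; hard stop at 1.60. It turns against about 0.1 N m of friction and stays where it is left
- wing_c (a joint): turn of wing c in rad, growing clockwise seen from above. 0: loose, blade square to the line to the cover's middle; 0.79: half way, blade at 45 degrees; 1.57: fully home, blade pointing to the cover's middle; hard stop at 1.60. It turns against about 0.1 N m of friction and stays where it is left
- wing_d (a joint): turn of wing d in rad, growing clockwise seen from above. 0: loose, blade square to the line to the cover's middle; 0.79: half way, blade at 45 degrees; 1.57: fully home, blade pointing to the cover's middle; hard stop at 1.60. It turns against about 0.1 N m of friction and stays where it is left
- blue_holder: The same kind of holder with a blue gasket and blue wings, fixed to the bench, already closed and tight. Origin on the bench under its middle; 196 mm across, 124 mm tall over the wings
Things that resemble listed ones, but are neither listed nor needed, are in the scene too. Leave any green or orange look-alike of the red_holder alone.

How it is judged:
On the way, in this order (a step that is already met when the one before it is completed fails the run):
1. all four red wings stand at about half way (29 to 62 degrees) (value of joint wing_a between 0.5 and 1.08 rad and value of joint wing_b between 0.5 and 1.08 rad and value of joint wing_c between 0.5 and 1.08 rad and value of joint wing_d between 0.5 and 1.08 rad), for 0.2 s.
2. two opposite red wings are home (77 degrees or more) while the other two are still at half way (under 66 degrees) (((value of joint each of wing_a, wing_c above 1.35 rad and value of joint each of wing_b, wing_d below 1.15 rad) or (value of joint each of wing_b, wing_d above 1.35 rad and value of joint each of wing_a, wing_c below 1.15 rad))), for 0.2 s.
At the end, for the whole second after the job is handed in: All four red wings are turned home (77 degrees or more, blades pointing to the cover's middle within 13 degrees), at rest, and the cover sits level within 1.4 degrees (value of joint each of wing_a, wing_b, wing_c, wing_d above 1.35 rad and angle between cover's own z axis and vertical below 0.025 rad and velocity of joint each of wing_a, wing_b, wing_c, wing_d below 0.05 rad/s); the robot touches nothing.
It fails at once if a red wing is driven home (past 69 degrees) while the opposite one is still loose (under 26 degrees), which cocks the cover ((value of joint wing_a above 1.2 rad and value of joint wing_c below 0.45 rad) or (value of joint wing_c above 1.2 rad and value of joint wing_a below 0.45 rad) or (value of joint wing_b above 1.2 rad and value of joint wing_d below 0.45 rad) or (value of joint wing_d above 1.2 rad and value of joint wing_b below 0.45 rad)).
It fails at once if the robot presses on the blue holder with more than 2 N (contact force between any of the fingers, the arm and blue_holder above 2 N).
It also fails if it takes over 67 s, if anything falls off the work surface, if the arm or the gripper's body presses on something with over 40 N, if the wrist force passes 120 N, or if a joint passes its speed limit or range.

## Working session

There is one attempt and no reset: what is moved stays moved. The work goes in short steps, Python scripts to look and compute and a tool call to move; the robot and the scene stay as the last step left them, time stands still between calls to the robot, and variables do not carry over. Pictures are saved under pics/ and viewed, at most 10 in all, crops included, and the job is handed in when it is done.

Besides the shell and the picture viewer there is one more tool, called after ">>>" as a command line: name --argument value ..., lists and objects as JSON in quotes. step_arm: Moves the arm, as the interface text tells. Its arguments: {"type":"object","properties":{"steps":{"type":"string"}},"required":["steps"]}

```bash
mkdir -p pics
python3 - <<'E'
from station import *
import cv2
for n in("scene","top"):
    cv2.imwrite(f"pics/{n}0.png",camera(n)[...,::-1]); c=get_calibration(n); print(n,c)
print(get_calibration("wrist")); print(sense())
E
```

```text
scene {'intrinsics': array([[437.77582191,   0.        , 254.82441917],
       [  0.        , 437.77582191, 195.46440981],
       [  0.        ,   0.        ,   1.        ]]), 'position': array([1.1365628 , 0.1317421 , 0.94972173]), 'orientation': array([-2.45920498e+00, -6.92338343e-04,  1.75106263e+00])}
top {'intrinsics': array([[431.49392978,   0.        , 262.23207259],
       [  0.        , 431.49392978, 183.37632951],
       [  0.        ,   0.        ,   1.        ]]), 'position': array([0.37542573, 0.00396547, 1.01586175]), 'orientation': array([-3.07250473, -0.01339799, -1.54283915])}
{'intrinsics': array([[280.15718072,   0.        , 256.83647635],
       [  0.        , 280.15718072, 188.4272708 ],
       [  0.        ,   0.        ,   1.        ]]), 'mount': array([[ 1.11208520e-04, -9.58814927e-01, -2.84031552e-01,
         7.86425173e-02],
       [ 9.99999977e-01,  1.58235642e-04, -1.42625626e-04,
        -4.54607585e-04],
       [ 1.81695495e-04, -2.84031530e-01,  9.58814923e-01,
        -1.43502723e-01],
       [ 0.00000000e+00,  0.00000000e+00,  0.00000000e+00,
         1.00000000e+00]])}
{'clock': 0.1, 'qpos': array([-1.23808474e+00,  3.59407372e-01,  1.51129519e+00, -3.26404676e-05,
        1.27250421e+00, -1.15101436e-01]), 'joint_velocities': array([ 0.00011492, -0.00204213, -0.00171365,  0.00046263, -0.00046257,
       -0.000393  ]), 'effort': array([ 3.39357503e-04, -5.16356850e+01, -2.71406829e+01,  6.76478469e-02,
        2.76307709e-02, -3.38281825e-05]), 'tool_pos': array([ 0.25958891, -0.54029567,  0.24091992]), 'tool_rot': array([-3.13998564e+00, -1.54399597e-04,  4.47822516e-01]), 'ft_force': array([-0.55186158, -0.05671752, -0.04657268]), 'wrist_torque': array([ 0.02609721, -0.02896417,  0.03230526]), 'grip_force': 0.0, 'gripper_width': 1.002231410300056}
```

View pics/top0.png

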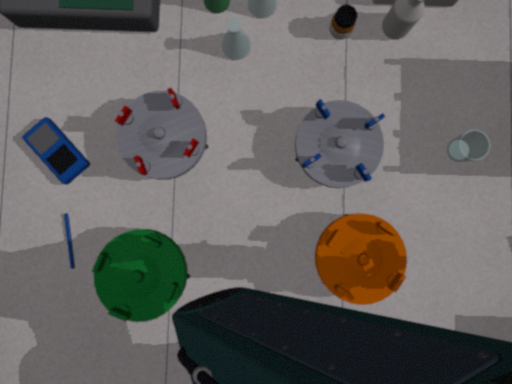

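View pics/scene0.png

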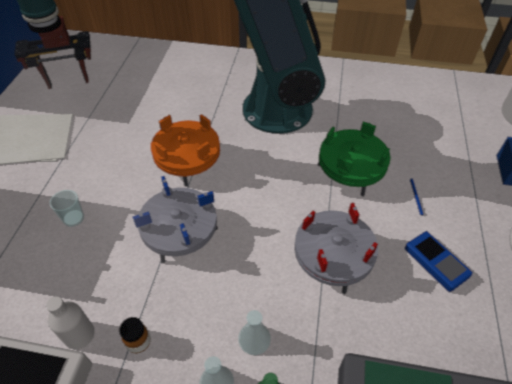

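The top view shows the red holder at about (161,134), with wings at (123,116), (173,98), (191,148) and (140,165). The blue holder is at (340,143). In the scene view the red wings are at (308,220), (354,213), (370,253) and (322,261).

```bash
cat > h.py <<'E'
from station import *
import cv2, numpy as np
from scipy.spatial.transform import Rotation as R
def pose(n):
    c=get_calibration(n); 
    if n!="wrist": return c["intrinsics"],R.from_euler("xyz",c["orientation"]).as_matrix(),np.array(c["position"])
    s=sense(); T=R.from_euler("xyz",s["tool_rot"]).as_matrix(); M=c["mount"]
    return c["intrinsics"],T@M[:3,:3],T@M[:3,3]+s["tool_pos"]
def rays(P,px): 
    d=np.c_[np.atleast_2d(px),np.ones(len(np.atleast_2d(px)))]@np.linalg.inv(P[0]).T@P[1].T
    return d/np.linalg.norm(d,axis=1)[:,None]
def onz(P,px,z): d=rays(P,px); return P[2]+d*((z-P[2][2])/d[:,2])[:,None]
def tri(P1,p1,P2,p2):
    d1,d2=rays(P1,p1)[0],rays(P2,p2)[0]
    s=np.linalg.lstsq(np.c_[d1,-d2],P2[2]-P1[2],rcond=None)[0]
    a,b=P1[2]+s[0]*d1,P2[2]+s[1]*d2
    return (a+b)/2,np.linalg.norm(a-b)
def red(im,amin=25):
    h=cv2.cvtColor(im,cv2.COLOR_RGB2HSV)
    m=(((h[...,0]<8)|(h[...,0]>172))&(h[...,1]>140)&(h[...,2]>60)).astype(np.uint8)
    n,l,st,c=cv2.connectedComponentsWithStats(m)
    return [(c[i],st[i,4],np.argwhere(l==i)[:,::-1]) for i in range(1,n) if st[i,4]>=amin]
E
python3 - <<'E'
from h import *
P,Q=pose("top"),pose("scene")
A,B=red(camera("top")),red(camera("scene"))
for a in A: print("top",a[0],a[1],onz(P,a[0],.105))
for b in B: print("sc",b[0],b[1],onz(Q,b[0],.105))
for a in A:
  for b in B:
    p,e=tri(P,a[0],Q,b[0])
    if e<.012 and .05<p[2]<.15: print(a[0],b[0],p,e)
E
```

```text
top [174.92156863 102.29411765] 51 [[0.60710072 0.18501015 0.105     ]]
top [123.41666667 115.39583333] 144 [[0.575339   0.29319431 0.105     ]]
top [190.76 147.61] 100 [[0.51050071 0.14738771 0.105     ]]
top [140.2293578 165.0733945] 109 [[0.47010365 0.25248601 0.105     ]]
sc [353.40196078 213.59803922] 102 [[0.47379625 0.25261978 0.105     ]]
sc [307.94444444 220.67777778] 90 [[0.514375   0.14720734 0.105     ]]
sc [368.1641791 254.6119403] 67 [[0.58348468 0.28970027 0.105     ]]
sc [321.84347826 260.90434783] 115 [[0.61835816 0.18894603 0.105     ]]
[174.92156863 102.29411765] [321.84347826 260.90434783] [0.61039503 0.18877659 0.09158593] 0.002183612400998134
[123.41666667 115.39583333] [368.1641791 254.6119403] [0.57734287 0.29349783 0.09671417] 0.004484252549805672
[190.76 147.61] [307.94444444 220.67777778] [0.51117705 0.14766399 0.1007899 ] 0.0007732914088048559
[140.2293578 165.0733945] [353.40196078 213.59803922] [0.47054765 0.25339367 0.10094224] 0.0003887300188922819
```

>>> step_arm --steps "3 -3.3 0 0 0 0 1;3 -3.3 0 0 0 0 1;3 -3.3 0 0 0 0 1;3 -3.3 0 0 0 0 1;3 -3.3 0 0 0 0 1;3 -3.3 0 0 0 0 1;3 -3.3 0 0 0 0 1;3 -3.3 0 0 0 0 1;3 -3.3 0 0 0 0 1;3 -3.3 0 0 0 0 1"

```text
clock: 1.2
tool_pos: [0.3874, -0.1117, 0.2418]
tool_rot: [3.141, -0.0, 0.447]
ft_force: [0.6, -0.2, 0.2]
gripper_width: 1.0
grip_force: 0.0
```

>>> step_arm --steps "3 -3.3 0 0 0 0 .4;3 -3.3 0 0 0 0 .4;3 -3.3 0 0 0 0 .4;3 -3.3 0 0 0 0 .4;3 -3.3 0 0 0 0 .4;3 -3.3 0 0 0 0 .4;3 -3.3 0 0 0 0 .4;0 0 0 0 0 0 .4;0 0 0 0 0 0 .4"

```text
clock: 2.1
tool_pos: [0.4762, 0.1862, 0.2413]
tool_rot: [3.141, 0.001, 0.45]
ft_force: [-0.0, -1.4, -0.6]
gripper_width: 0.403
grip_force: 0.0
```

Run:
```python
from h import *
P=pose("wrist"); im=camera("wrist"); cv2.imwrite("pics/w1.png",im[...,::-1]); np.savez("w1.npz",im=im,K=P[0],R=P[1],t=P[2])
s=sense(); print(s["clock"],s["tool_pos"],s["tool_rot"])
for c in red(im,60):
    r=cv2.minAreaRect(c[2].astype(np.float32)); print(c[0],c[1],r,onz(P,c[0],.11))
```

```text
2.15 [0.4759285  0.18526019 0.24131793] [3.14138797e+00 1.43318412e-03 4.48783847e-01]
[197.4912854  37.1328976] 918 ((197.08921813964844, 36.81598663330078), (22.986095428466797, 47.069671630859375), 52.43141174316406) [[0.57587896 0.29302236 0.11      ]]
[322.8356546   46.90111421] 718 ((323.10699462890625, 46.447593688964844), (16.19005584716797, 55.707000732421875), 7.594643592834473) [[0.61716907 0.18968995 0.11      ]]
[195.58892617 161.16442953] 596 ((195.0, 162.0), (44.0, 16.0), 90.0) [[0.47234828 0.25249814 0.11      ]]
[306.47682119 170.19536424] 604 ((306.3755187988281, 170.57723999023438), (17.373676300048828, 40.92921829223633), 58.172550201416016) [[0.51227035 0.14882952 0.11      ]]
```

View pics/w1.png

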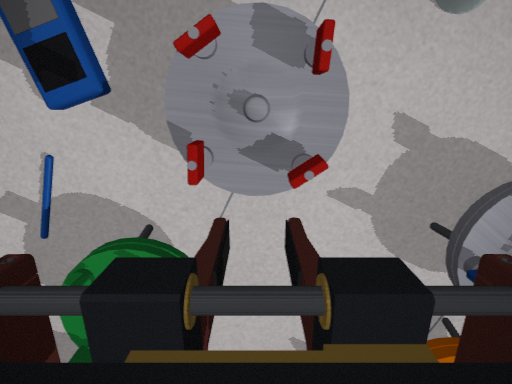

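The wrist view shows all four red wings: (197,37), (323,47), (195,162) and (306,170), with the hub at (257,108). Wings (197,37) and (306,170) are tangential, so they are the loose pair. The other two are at about 45°.

>>> step_arm --steps "2.5 -2.5 0 0 0 0 .4;2.5 -2.5 0 0 0 0 .4;0 0 0 0 0 0 .4;0 0 0 0 0 0 .4"

```text
clock: 2.55
tool_pos: [0.4997, 0.251, 0.2414]
tool_rot: [3.141, 0.001, 0.447]
ft_force: [0.4, -0.4, -0.6]
gripper_width: 0.4
grip_force: 0.0
```

```bash
cat >> h.py <<'E'
def top(im,c):
    # bright part (lit top face) of a red blob
    v=im[c[2][:,1],c[2][:,0],0].astype(int); return c[2][v>0.75*np.percentile(v,95)]
E
python3 - <<'E'
from h import *
P=pose("wrist"); im=camera("wrist"); z=np.load("w1.npz"); P1=(z["K"],z["R"],z["t"]); im1=z["im"]
cv2.imwrite("pics/w2.png",im[...,::-1])
A,B=red(im1,60),red(im,60)
for a in A:
  for b in B:
    p,e=tri(P1,a[0],P,b[0])
    if e<.006 and .08<p[2]<.15: print("tri",p.round(4),e.round(4))
for im_,P_,L in((im1,P1,A),(im,P,B)):
  for a in L:
    w=onz(P_,a[2],.115)[:,:2].astype(np.float32)*1000
    (c,s,an)=cv2.minAreaRect(w); bx=cv2.boxPoints((c,s,an)); e=[bx[1]-bx[0],bx[2]-bx[1]]; e=max(e,key=np.linalg.norm)
    print(np.round(c,1),np.round(s,1),"blade deg",np.degrees(np.arctan2(e[1],e[0]))%180)
s=sense();print(s["tool_pos"],s["tool_rot"],s["clock"])
E
```

```text
tri [0.6171 0.1897 0.1091] 0.0006
tri [0.5119 0.1479 0.1065] 0.0002
[574.8 292.3] [17.9 40. ] blade deg 149.70352
[615.8 190. ] [43.8 14.3] blade deg 21.726818
[472.1 251.9] [44.2 15.6] blade deg 22.669605
[512.3 150.1] [17.7 39.8] blade deg 149.38531
[585.4 288.3] [10.1 18.2] blade deg 149.9759
[615.3 191.3] [40.3 20. ] blade deg 21.639154
[567.3 298.9] [10.2 19.6] blade deg 149.85928
[482.6 257.6] [27.8  9.9] blade deg 20.670832
[513.7 151.6] [25.5 39.5] blade deg 149.10732
[458.1 247. ] [16.   9.4] blade deg 24.594961
[202.4 385.2] [26.2 12.3] blade deg 25.318153
[0.499389   0.25064324 0.24143574] [3.14118340e+00 1.55209509e-03 4.46727396e-01] 2.6
```

View pics/w2.png

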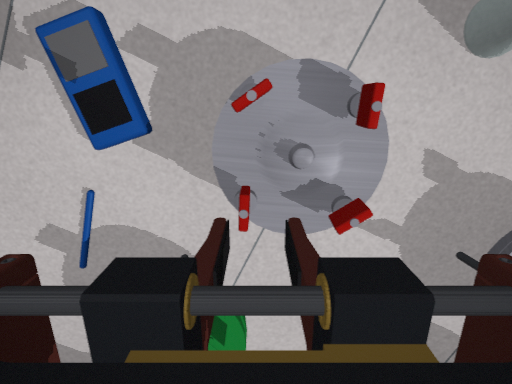

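The second view agrees with the first: the hub is at (302,156) and the wings at (252,95), (371,105), (244,208) and (351,216). This puts the middle at (0.544,0.221) with wings at azimuths 66.5° and −23.5°. The loose blades lie at 149.6° and the half-way blades at 21.7°. I'm going to the loose wing at (0.576,0.2945).

>>> step_arm --steps "4.4 -0.3 0 0 0 0 .4;4.4 -0.3 0 0 0 0 .4;0 0 .5 0 0 -8.3 .4;0 0 .5 0 0 -8.3 .4;0 0 .5 0 0 -8.3 .4;0 0 .5 0 0 -8.3 .4;0 0 .5 0 0 -8.3 .4;0 0 .5 0 0 -8.3 .4;0 0 .5 0 0 -8.3 .4;0 0 .5 0 0 -8.3 .4"

```text
clock: 3.6
tool_pos: [0.5763, 0.2936, 0.2016]
tool_rot: [-3.141, 0.001, 1.611]
ft_force: [0.7, -0.1, -0.6]
gripper_width: 0.406
grip_force: 0.0
```

>>> step_arm --steps "0 0 .5 0 0 -8.3 .4;0 0 .5 0 0 -8.3 .4;0 0 .5 0 0 -8.3 .4;0 0 .5 0 0 -8.3 .4;0 0 .5 0 0 -8.3 .4;0 0 .5 0 0 -8.3 .4;0 0 0 0 0 -8.0 .4;0 0 0 0 0 0 .4;0 0 0 0 0 0 .4"

```text
clock: 4.5
tool_pos: [0.5766, 0.2945, 0.1719]
tool_rot: [-3.141, -0.0, 2.61]
ft_force: [-0.1, 0.0, 0.6]
gripper_width: 0.402
grip_force: 0.0
```

```bash
cat >> h.py <<'E'
def go(x,y,z,yaw):
    # shift in tool axes (cm) and rz (deg) from present pose to target
    s=sense(); T=R.from_euler("xyz",s["tool_rot"]).as_matrix(); d=T.T@(np.array([x,y,z])-s["tool_pos"])*100
    print("t",s["clock"],"shift",d.round(2),"rz",round((np.degrees(s["tool_rot"][2])-yaw+180)%360-180,1),"pos",s["tool_pos"].round(4),"yaw",np.degrees(s["tool_rot"][2]).round(1),"g",round(s["gripper_width"],3),"F",s["ft_force"].round(1))
E
python3 - <<'E'
from h import *
go(.576,.2945,.111,149.6)
cv2.imwrite("pics/w3.png",camera("wrist")[...,::-1])
E
```

```text
t 4.5 shift [ 0.05 -0.03  6.09] rz -0.0 pos [0.5766 0.2945 0.1719] yaw 149.6 g 0.402 F [-0.1  0.   0.6]
```

View pics/w3.png

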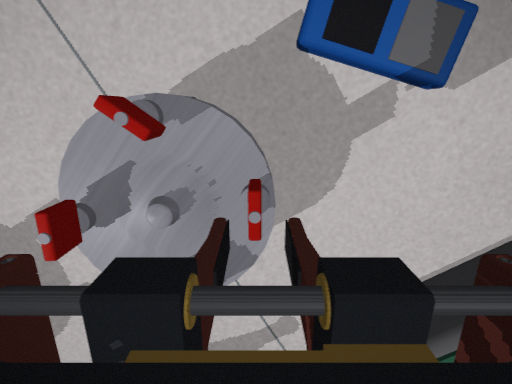

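The wing stands at column 255, upright and centred between the jaws. I'll descend, grip and turn to half way.

>>> step_arm --steps "0 0 3 0 0 0 .4;0 0 3 0 0 0 .4;0 0 0 0 0 0 .4;0 0 0 0 0 0 0;0 0 0 0 0 0 0;0 0 0 0 0 0 0;0 0 0 0 0 0 0"

```text
clock: 5.25
tool_pos: [0.5759, 0.2931, 0.1133]
tool_rot: [-3.137, 0.001, 2.616]
ft_force: [-4.0, -11.2, 8.6]
gripper_width: 0.112
grip_force: 30.0
```

>>> step_arm --steps "0 0 0 0 0 7.8 0;0 0 0 0 0 7.8 0;0 0 0 0 0 7.8 0;0 0 0 0 0 7.8 0;0 0 0 0 0 7.8 0;0 0 0 0 0 0 0;0 0 0 0 0 0 0"

```text
clock: 5.95
tool_pos: [0.5758, 0.2931, 0.1133]
tool_rot: [-3.138, 0.004, 1.935]
ft_force: [-4.1, -10.2, 7.9]
gripper_width: 0.115
grip_force: 30.0
```

>>> step_arm --steps "0 0 0 0 0 0 .4;0 0 0 0 0 0 .4;0 0 0 0 0 0 .4;0 0 -3 0 0 0 .4;0 0 -3 0 0 0 .4;-2.8 -2.75 0 0 0 0 .4;-2.8 -2.75 0 0 0 0 .4;-2.8 -2.75 0 0 0 0 .4;-2.8 -2.75 0 0 0 0 .4;0 0 0 0 0 -7.7 .4"

```text
clock: 6.95
tool_pos: [0.5113, 0.149, 0.1717]
tool_rot: [-3.139, 0.0, 2.069]
ft_force: [0.3, 0.5, 0.9]
gripper_width: 0.4
grip_force: 0.0
```

>>> step_arm --steps "0 0 0 0 0 -7.7 .4;0 0 0 0 0 -7.7 .4;0 0 0 0 0 -7.7 .4;0 0 0 0 0 -7.7 .4;0 0 0 0 0 0 .4;0 0 0 0 0 0 .4"

```text
clock: 7.55
tool_pos: [0.5141, 0.1524, 0.1719]
tool_rot: [3.141, 0.0, 2.603]
ft_force: [-0.1, 0.4, -0.0]
gripper_width: 0.397
grip_force: 0.0
```

Run:
```python
from h import *
go(.5125,.149,.112,149.4)
im=camera("wrist");cv2.imwrite("pics/w4.png",im[...,::-1])
P=pose("wrist")
for a in red(im,60):
    w=onz(P,a[2],.115)[:,:2].astype(np.float32)*1000
    (c,s,an)=cv2.minAreaRect(w); bx=cv2.boxPoints((c,s,an)); e=[bx[1]-bx[0],bx[2]-bx[1]]; e=max(e,key=np.linalg.norm)
    print(a[0].round(),np.round(c,1),np.round(s,1),"blade deg",np.degrees(np.arctan2(e[1],e[0]))%180)
```

```text
t 7.55 shift [-0.04 -0.37  5.99] rz -0.2 pos [0.5141 0.1524 0.1719] yaw 149.2 g 0.397 F [-0.1  0.4 -0. ]
[347.  88.] [471.3 251.8] [44.9 16.8] blade deg 22.988337
[455. 184.] [571.2 291.6] [32.8 44.7] blade deg 110.88211
[250. 196.] [501. 155.] [ 9.1 25.3] blade deg 149.14153
[251. 230.] [524.7 141.5] [ 9.4 16.2] blade deg 149.1746
[308. 332.] [635.4 133.4] [ 2.6 36. ] blade deg 158.21576
```

View pics/w4.png

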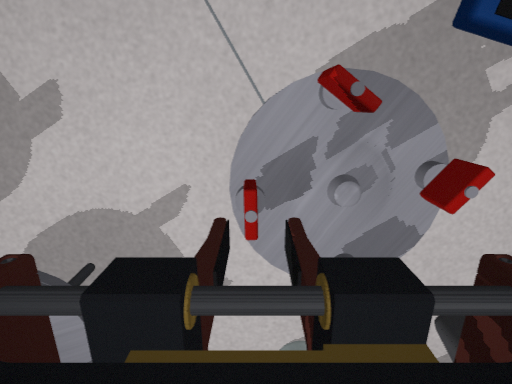

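The gripped wing is now at 110.9°. The next wing stands at column 250.5, so the tool needs to shift about −4 mm in y.

>>> step_arm --steps "0 -0.42 0 0 0 0 .4;0 0 3 0 0 0 .4;0 0 2.9 0 0 0 .4;0 0 0 0 0 0 .4;0 0 0 0 0 0 0;0 0 0 0 0 0 0;0 0 0 0 0 0 0;0 0 0 0 0 0 0"

```text
clock: 8.4
tool_pos: [0.5112, 0.1476, 0.1133]
tool_rot: [-3.14, 0.0, 2.608]
ft_force: [1.9, -5.4, -5.8]
gripper_width: 0.111
grip_force: 29.9
```

>>> step_arm --steps "0 0 0 0 0 7.7 0;0 0 0 0 0 7.7 0;0 0 0 0 0 7.7 0;0 0 0 0 0 7.7 0;0 0 0 0 0 7.7 0;0 0 0 0 0 0 0;0 0 0 0 0 0 0;0 0 0 0 0 0 0;0 0 0 0 0 0 0;0 0 0 0 0 0 0"

```text
clock: 9.4
tool_pos: [0.5116, 0.1472, 0.1135]
tool_rot: [-3.141, 0.002, 1.935]
ft_force: [-1.7, -5.3, 3.7]
gripper_width: 0.109
grip_force: 30.0
```

>>> step_arm --steps "0 0 0 0 0 7.5 0;0 0 0 0 0 7.5 0;0 0 0 0 0 7.5 0;0 0 0 0 0 7.5 0;0 0 0 0 0 7.5 0;0 0 0 0 0 7.5 0;0 0 0 0 0 0 0;0 0 0 0 0 0 0"

```text
clock: 10.2
tool_pos: [0.5119, 0.1472, 0.1142]
tool_rot: [3.14, 0.001, 1.15]
ft_force: [-2.9, -7.6, 9.7]
gripper_width: 0.115
grip_force: 30.0
```

>>> step_arm --steps "0 0 0 0 0 0 .4;0 0 0 0 0 0 .4;0 0 0 0 0 0 .4;0 0 -3 0 0 0 .4;0 0 -3 0 0 0 .4;4 0 0 0 0 0 .4;4 0 0 0 0 0 .4;4 0 0 0 0 0 .4;3.9 0 0 0 0 0 .4;0 0 0 0 0 -7.5 .4"

```text
clock: 11.2
tool_pos: [0.579, 0.2983, 0.1727]
tool_rot: [3.14, -0.004, 1.284]
ft_force: [-0.4, -0.4, -0.1]
gripper_width: 0.402
grip_force: 0.0
```

>>> step_arm --steps "0 0 0 0 0 -7.5 .4;0 0 0 0 0 -7.5 .4;0 0 0 0 0 -7.5 .4;0 0 0 0 0 -7.5 .4;0 0 0 0 0 -7.5 .4;0 0 0 0 0 0 .4;0 0 0 0 0 0 .4"

```text
clock: 11.9
tool_pos: [0.5767, 0.2937, 0.1726]
tool_rot: [-3.141, -0.0, 1.931]
ft_force: [-0.4, 0.6, -0.4]
gripper_width: 0.396
grip_force: 0.0
```

Run:
```python
from h import *
go(.575,.2928,.111,110.9)
im=camera("wrist");cv2.imwrite("pics/w5.png",im[...,::-1])
```

```text
t 11.9 shift [-0.03 -0.19  6.16] rz -0.2 pos [0.5767 0.2937 0.1726] yaw 110.7 g 0.396 F [-0.4  0.6 -0.4]
```

View pics/w5.png

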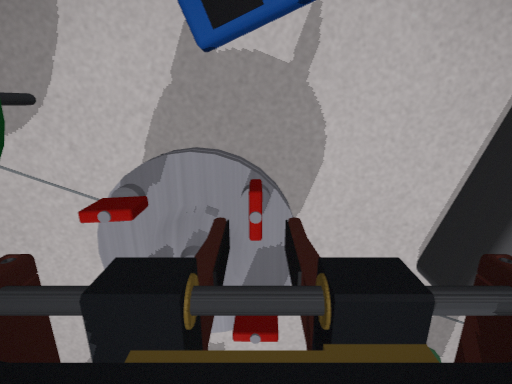

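The wing is at column 255.5, upright, and the opposite wing at the bottom of the picture is home. I'll turn this one home as well.

>>> step_arm --steps "0 -0.1 0 0 0 0 .4;0 0 3 0 0 0 .4;0 0 3 0 0 0 .4;0 0 0 0 0 0 .4;0 0 0 0 0 0 0;0 0 0 0 0 0 0;0 0 0 0 0 0 0;0 0 0 0 0 0 0"

```text
clock: 12.75
tool_pos: [0.5756, 0.2932, 0.1141]
tool_rot: [3.141, -0.0, 1.935]
ft_force: [-3.7, -0.5, 5.0]
gripper_width: 0.114
grip_force: 30.0
```

>>> step_arm --steps "0 0 0 0 0 7.5 0;0 0 0 0 0 7.5 0;0 0 0 0 0 7.5 0;0 0 0 0 0 7.5 0;0 0 0 0 0 7.5 0;0 0 0 0 0 7.5 0;0 0 0 0 0 0 0;0 0 0 0 0 0 0;0 0 0 0 0 0 0"

```text
clock: 13.65
tool_pos: [0.5758, 0.2932, 0.1141]
tool_rot: [3.141, -0.0, 1.149]
ft_force: [-2.2, -1.2, 5.1]
gripper_width: 0.105
grip_force: 30.0
```

>>> step_arm --steps "0 0 0 0 0 0 .4;0 0 0 0 0 0 .4;0 0 0 0 0 0 .4;0 0 -3 0 0 0 .4;0 0 -3 0 0 0 .4;-2.6 2.7 0 0 0 0 .4;-2.6 2.7 0 0 0 0 .4;-2.6 2.6 0 0 0 0 .4;0 0 0 0 0 7.4 .4;0 0 0 0 0 7.4 .4"

```text
clock: 14.65
tool_pos: [0.6175, 0.1879, 0.1727]
tool_rot: [3.142, -0.0, 0.884]
ft_force: [-0.1, -0.7, -0.3]
gripper_width: 0.399
grip_force: 0.0
```

>>> step_arm --steps "0 0 0 0 0 7.4 .4;0 0 0 0 0 7.4 .4;0 0 0 0 0 7.4 .4;0 0 0 0 0 7.4 .4;0 0 0 0 0 0 .4;0 0 0 0 0 0 .4"

```text
clock: 15.25
tool_pos: [0.6169, 0.1893, 0.1727]
tool_rot: [-3.141, -0.0, 0.378]
ft_force: [0.1, -1.0, 0.6]
gripper_width: 0.403
grip_force: 0.0
```

Run:
```python
from h import *
go(.6165,.1883,.111,21.7)
im=camera("wrist");cv2.imwrite("pics/w6.png",im[...,::-1])
```

```text
t 15.25 shift [-0.08  0.08  6.17] rz -0.0 pos [0.6169 0.1893 0.1727] yaw 21.7 g 0.403 F [ 0.1 -1.   0.6]
```

View pics/w6.png

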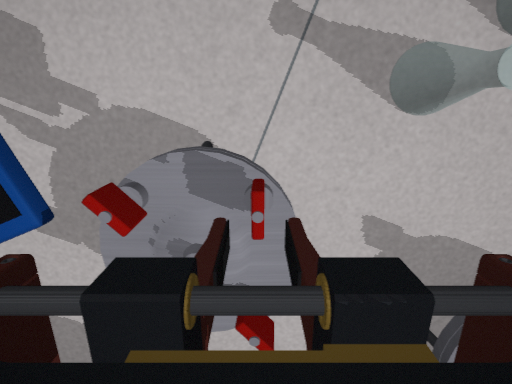

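The wing is centred at column 258 and upright. I'll turn it home, then move to the opposite one.

>>> step_arm --steps "0 0.08 0 0 0 0 .4;0 0 3 0 0 0 .4;0 0 3 0 0 0 .4;0 0 0 0 0 0 .4;0 0 0 0 0 0 0;0 0 0 0 0 0 0;0 0 0 0 0 0 0;0 0 0 0 0 0 0"

```text
clock: 16.1
tool_pos: [0.6183, 0.1885, 0.1141]
tool_rot: [3.141, -0.003, 0.375]
ft_force: [0.8, -0.6, 1.7]
gripper_width: 0.108
grip_force: 30.0
```

>>> step_arm --steps "0 0 0 0 0 7.5 0;0 0 0 0 0 7.5 0;0 0 0 0 0 7.5 0;0 0 0 0 0 7.5 0;0 0 0 0 0 7.5 0;0 0 0 0 0 7.5 0;0 0 0 0 0 0 0;0 0 0 0 0 0 0;0 0 0 0 0 0 0"

```text
clock: 17.0
tool_pos: [0.6184, 0.1883, 0.1134]
tool_rot: [-3.141, -0.002, -0.408]
ft_force: [3.1, -3.8, 0.6]
gripper_width: 0.11
grip_force: 30.0
```

>>> step_arm --steps "0 0 0 0 0 0 .4;0 0 0 0 0 0 .4;0 0 0 0 0 0 .4;0 0 -3 0 0 0 .4;0 0 -3 0 0 0 .4;-4 0 0 0 0 0 .4;-4 0 0 0 0 0 .4;-4 0 0 0 0 0 .4;-3.9 0 0 0 0 0 .4;0 0 0 0 0 -7.5 .4"

```text
clock: 18.0
tool_pos: [0.4652, 0.2531, 0.1721]
tool_rot: [3.14, 0.005, -0.276]
ft_force: [1.1, -0.1, -1.3]
gripper_width: 0.4
grip_force: 0.0
```

>>> step_arm --steps "0 0 0 0 0 -7.5 .4;0 0 0 0 0 -7.5 .4;0 0 0 0 0 -7.5 .4;0 0 0 0 0 -7.5 .4;0 0 0 0 0 -7.5 .4;0 0 0 0 0 0 .4;0 0 0 0 0 0 .4"

```text
clock: 18.7
tool_pos: [0.471, 0.2522, 0.1726]
tool_rot: [-3.141, 0.001, 0.371]
ft_force: [-0.3, 0.0, 0.2]
gripper_width: 0.396
grip_force: 0.0
```

Run:
```python
from h import *
go(.4707,.2521,.111,21.7)
im=camera("wrist");cv2.imwrite("pics/w7.png",im[...,::-1])
```

```text
t 18.7 shift [-0.03  0.    6.16] rz -0.4 pos [0.471  0.2522 0.1726] yaw 21.3 g 0.396 F [-0.3  0.   0.2]
```

View pics/w7.png

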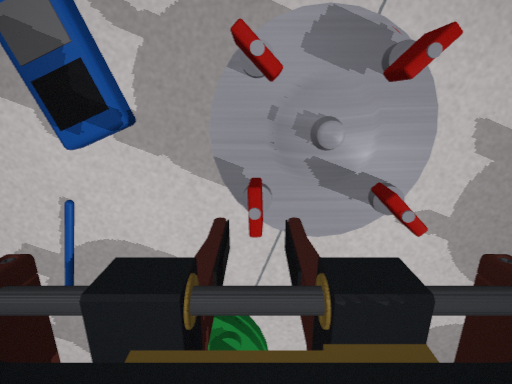

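The other three wings now point at the hub (328,133). The last one, at column 256, is centred between the jaws. I'll turn it, release, lift and draw back to check.

>>> step_arm --steps "0 0 3 0 0 0 .4;0 0 3 0 0 0 .4;0 0 0 0 0 0 .4;0 0 0 0 0 0 0;0 0 0 0 0 0 0;0 0 0 0 0 0 0;0 0 0 0 0 0 0"

```text
clock: 19.45
tool_pos: [0.472, 0.2535, 0.1144]
tool_rot: [-3.139, -0.003, 0.374]
ft_force: [-4.9, 5.0, 8.4]
gripper_width: 0.117
grip_force: 29.8
```

>>> step_arm --steps "0 0 0 0 0 7.5 0;0 0 0 0 0 7.5 0;0 0 0 0 0 7.5 0;0 0 0 0 0 7.5 0;0 0 0 0 0 7.5 0;0 0 0 0 0 7.5 0;0 0 0 0 0 0 0;0 0 0 0 0 0 0;0 0 0 0 0 0 0"

```text
clock: 20.35
tool_pos: [0.4714, 0.2524, 0.1145]
tool_rot: [-3.141, -0.001, -0.411]
ft_force: [-4.1, 0.1, 9.3]
gripper_width: 0.116
grip_force: 30.1
```

>>> step_arm --steps "0 0 0 0 0 0 .4;0 0 0 0 0 0 .4;0 0 0 0 0 0 .4;0 0 -3 0 0 0 .4;0 0 -4 0 0 0 .4;0 0 -4 0 0 0 .4;-2 0 -2 0 0 0 .4;0 0 0 0 0 0 .4;0 0 0 0 0 0 .4"

```text
clock: 21.25
tool_pos: [0.453, 0.26, 0.2426]
tool_rot: [-3.141, -0.001, -0.41]
ft_force: [0.0, -0.1, -1.1]
gripper_width: 0.402
grip_force: 0.0
```

Run:
```python
from h import *
go(.4707,.2521,.111,21.7)
P=pose("wrist");im=camera("wrist");cv2.imwrite("pics/w8.png",im[...,::-1])
for a in red(im,60):
    w=onz(P,a[2],.112)[:,:2].astype(np.float32)*1000
    (c,s,an)=cv2.minAreaRect(w); bx=cv2.boxPoints((c,s,an)); e=[bx[1]-bx[0],bx[2]-bx[1]]; e=max(e,key=np.linalg.norm)
    print(np.round(c,1),np.round(s,1),"blade deg",np.degrees(np.arctan2(e[1],e[0]))%180)
```

```text
t 21.25 shift [ 1.93  0.02 13.16] rz -45.2 pos [0.453  0.26   0.2426] yaw -23.5 g 0.402 F [ 0.  -0.1 -1.1]
[598.7 196.5] [ 8.6 10.5] blade deg 156.4924
[576.3 293.6] [46.8 11.2] blade deg 64.75502
[515.9 160.2] [22.6  9.5] blade deg 66.5007
[505.3 137. ] [17.2  8.6] blade deg 66.4999
[472.5 254. ] [10.8 43.7] blade deg 156.10583
[468.1 543. ] [23.9 45.9] blade deg 100.459564
```

View pics/w8.png

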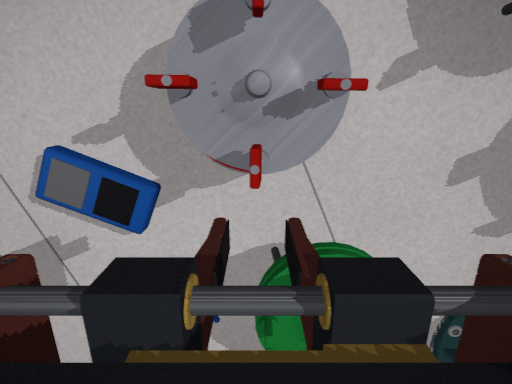

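All four blades point at the hub (258,83), the cover looks level, and the gripper is clear.

```bash
python3 -c "
from station import r
print(r.close_job())"
```

```text
the job is handed in; nothing more can be done
None
```

I turned all four red wings home in star order and handed the job in at about 21 s: the last picture showed every blade pointing at the cover's middle to about 2° and the gripper clear, but I judged the cover level only by eye and the hand-in returned no verdict.

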